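# Weigh a sample jar on the notched beam balance

### The job

Weigh the sample: stand the squat, wide sample jar upright in the middle of the balance pan, then slide the poise along the notched beam until, with your hand off the balance, the pointer comes to rest inside the dark centre band of the scale plate. Set the jar down gently and only nudge the poise by its tab with light pushes (never clamp it and never force the beam or pan; 15 N is too much), and leave the other things where they stand.

Things in the scene. Friction and masses are not known exactly. Their poses are not given: they have to be found in the camera images.
- balance: A beam balance on a dark metal foot, fixed to the bench. Origin on the bench top straight below the beam's pivot (pivot 85 mm up). The beam lies along its y axis: pan at y = +65 mm, poise, pointer and scale plate on the -y side. Foot 120 mm (x) by 400 mm (y) by 18 mm, from y = -285 to +115 mm. Two pivot cheeks reach 106 mm high at y = 0. Scale plate: white, upright, at y = -257 mm, top at 112 mm, facing +x.
- beam: The notched aluminium beam with all it carries (poise and pointer), 12 mm wide, 16 mm high, from y = +95 mm (with its counterweight) to y = -260 mm (needle). Origin at the pivot. It rocks about the balance's x axis by at most 0.06 rad either way and settles in about 1 s after being let go. The top has notches every 8 mm.
- pan: The round flat steel pan, 84 mm across, 4 mm thick, on a stem. Origin at the centre of its top face, 125 mm above the bench when the beam is level; always level, it moves 4 mm up or down with the beam as it rocks.
- poise: The sliding brass poise; origin on the beam's axis. Block 24 mm along the beam, 34 mm across, its top 21 mm above the beam's axis. It slides from 50 to 186 mm from the pivot on the balance's -y side (end stops); a sprung pawl clicks it into a notch every 8 mm. Slow pushes of 3 to 6 N along the beam move it from notch to notch. Farther out it weighs more and the pointer goes down.
- poise_tab (a point): Centre of the top edge of the poise's upright tab: a plate 10 mm thick along the beam, 22 mm across it, 45 mm tall, on the block. Beam level: tab top 151 mm, block top 106 mm above the bench; both rock with the beam (up to 11 mm either way at the far end). A push on the tab tilts the beam, so the pointer tells the truth only when nothing touches the balance.
- pointer_tip (a point): Tip of the thin brass needle (4 mm) at the -y end of the beam, 257 mm from the pivot, in front (+x) of the scale plate. It moves up and down with the beam, 15 mm either way to its stops: up if the pan is too heavy, down if the poise is too far out. Near the centre, one notch of the poise shifts it by about 7 to 8 mm.
- centre_mark (a point): Middle of the dark centre band (36 mm wide, 11 mm high) on the white scale plate, taken in the plane in which the needle moves. The pointer is centred when its tip is level with this point, within the band's height (5.5 mm either way). The plate carries thin lines above and below too.
- jar: The sample jar to be weighed: squat and wide, 44 mm across, 62 mm tall, white with a paper label and a screw cap. Origin at the centre of its underside. It is the only wide jar; its weight, 0.12 to 0.28 kg, is unknown.
- vial_a: A slim jar that is not to be weighed, 28 mm across, 88 mm tall; origin at the centre of its underside. To be left alone.
- vial_b: A second slim jar like vial_a. To be left alone.
- rack: White test tube rack, 60 x 220 mm, 105 mm tall with its tubes, origin under its centre. To be left alone.
- tray: Grey open tray, 170 x 120 x 45 mm, origin under its centre. To be left alone.
- marker: Black marker pen lying on the bench, 130 mm long, 12 mm thick, origin under its middle. To be left alone.

How it is judged:
On the way, in this order (a step that is already met when the one before it is completed fails the run):
1. the sample jar stands upright in the middle of the pan, let go (horizontal distance between jar and pan below 0.02 m and z of jar in the frame of pan between -0.004 and 0.005 m and angle between jar's own z axis and vertical below 0.12 rad and contact force between each of the arm, the fingers and jar below 0.1 N), for 0.4 s.
2. with the jar on the pan and the hand off, the pointer is at rest inside the centre band (all of step 1 and z of pointer_tip in the frame of centre_mark between -0.0055 and 0.0055 m and angular speed of beam below 0.05 rad/s and contact force between each of the arm, the fingers and beam below 0.1 N and contact force between each of the arm, the fingers and pan below 0.1 N), for 0.4 s.
At the end, for the whole second after the job is handed in: The sample jar stands upright (within 0.12 rad) on the pan, its centre within 20 mm of the pan's, released and at rest; nothing touches the balance; the beam is at rest (below 0.05 rad/s) and the pointer tip is within 5.5 mm of the height of the centre mark (all of step 2 and linear speed of jar below 0.02 m/s).
It fails at once if the beam or its poise is pushed or squeezed with 15 N or more (contact force between any of the arm, the fingers and beam above 15 N).
It fails at once if the pan is pressed with 15 N or more (contact force between anything else and pan above 15 N).
It fails at once if a bystander is moved by more than 30 mm (distance of any of vial_a, vial_b, rack, tray, marker from where it was at the start of the episode above 0.03 m).
It also fails if it takes over 64 s, if anything falls off the work surface, if the arm or the gripper's body presses on something with over 40 N, if the wrist force passes 120 N, or if a joint passes its speed limit or range.

### The arm

A 7-joint arm with a two-finger parallel gripper is mounted at the origin on the work surface. World frame = base frame: x ahead of the robot, y to its left, z up, the work surface at z = 0. Lengths are in m, angles in rad, forces in N, time in s.
With the tool pointing down it reaches from about 0.425 to 0.875 m from the base axis. Payload 8.4 kg.
Tool frame: the origin (TCP) lies at the very end of the fingers, on their centre line; the grasp point (between the pads) lies 19 mm behind it; y points along the fingers, z is the direction in which the jaws open and shut, and the axes are right-handed (so a half turn about y gives the same grasp; the last joint's range is limited). The gripper opens to 87 mm and grips with 3 to 60 N. Pads are 19 mm wide; open, the fingers measure 117 mm over their backs; the gripper's body (75 mm by 190 mm) begins 51 mm behind the grasp point.
Start: joints at [-1.394, 0.333, 0.04, 1.465, -0.013, 1.343, -0.059], TCP at [0.177, 0.625, 0.189] pointing down, gripper open.
Joint ranges: [-2.58, 2.58], [-0.38, 2.09], [-1.3, 1.39], [0.25, 2.4], [-1.5, 4.64], [0.08, 2.09], [-2.65, 2.65]. Speed limits (rad/s): [2.22, 2.22, 2.79, 2.79, 3.14, 3.14, 3.14].

### API

Orientations are given as [roll, pitch, yaw] about the fixed x, y, z axes, in that order (R = Rz(yaw) Ry(pitch) Rx(roll)).
In Python, from plant import get_state, capture, calibration, job_done, cut_out, pinpoint gives the robot as it stands.
- The arm moves only by the tool drive_tool, never from a script. Its arguments are lists of equal length, an entry for each row: "translation": the shift along the world's x, y, z in m, a list of three; "roll": the turn about the world's z in degrees; "claw": the finger opening in m, from 0 to 0.087. A call has 1 to 20 rows; each row is the pose to reach, as a shift and turn from the pose commanded when the call began; what a row does not reach only later rows make up. A row lasts 1/8 s, in which the tool goes at most 62.5 mm and 10.7 degrees, less where a joint would pass 70% of its speed; a pose out of reach is approached as far as the arm can. A call with a gripper value outside its range is refused whole. The fingers move at their own pace and stop on an object; "force" is the grip in N (left out, the last holds). Time passes only in rows, so rows that repeat a pose let the fingers close. It gives the time, the measured TCP pose, the force and the opening at its end, in the units of the state.
- get_state(): the state, without advancing time (a new reading comes with each control period).
- capture(name): name is "scene" or "top"; returns (picture, depth): 480x640x3 uint8, blue, green, red; 480x640 float32, m along the optical axis (not along the pixel's ray), 0 where there is no reading.
- calibration(name): a dict with "fovy" (degrees; the focal length in pixels is half the picture's height over the tangent of half this angle, whatever the lens; pixels are square), "cx", "cy" (the principal point, pixels), "R" (3x3) and "t" (3): a world point X has camera coordinates R X + t. Camera axes: x right, y down, z forward; pixel columns grow to the right and rows downward; lengths in m; the calibration is good to about 2 mm. A picture is of the moment at which its call begins. calibration takes no time and is no camera call.
- job_done(): hands the job in, once; it reports no verdict.
Trained networks look in the newest picture that a camera, given by its name, has taken for a name from the list of things; names that differ only in an ending like _2 or _b are one class to them, and where a whole thing is asked for, a point or a joint stands for the part that bears it (a point fixed in the world has none). Each returns a list of dicts, best first, with "confidence" (0 to 1); they miss things now and then, are a little off and sometimes report something else, mostly with a low value. They report only what shows in the picture. A call takes as long as a camera call.
- cut_out(query, camera): "region" (480x640 bool, what is visible of it).
- pinpoint(query, camera): "point" ([x, y, z] in m, in world coordinates, good to about 4 mm: a listed point, or the origin of a listed thing).
The state is a dict: "time": time; "joints": joint angles; "joint_vel": joint speeds; "joint_efforts": joint torques, N m; "ee_pos": TCP position; "tool_rot": TCP orientation; "contact_force": force on the tool from outside, world axes, zero at the start; "moment": the same for the moment, N m; "opening": finger opening in m.
Only numpy, scipy, OpenCV 4.12 (cv2) and the standard library are available. Lean on these libraries where they do the work, as an engineer would, in place of code of your own. Each camera call takes 0.05 s, during which the arm holds its last target. There are 200 camera calls.

## Working session

There is one attempt and no reset: what is moved stays moved. The work goes in short steps, Python scripts to look and compute and a tool call to move; the robot and the scene stay as the last step left them, time stands still between calls to the robot, and variables do not carry over. Pictures are saved under pics/ and viewed, about 8 in all and at most 12, crops included, and the job is handed in when it is done.

Besides the shell and the picture viewer there is one more tool, called after ">>>" as name([rows], argument=value, ...), one row to a line, values as JSON. drive_tool: Moves the arm, as the interface text tells. Its arguments: {"type":"object","properties":{"translation":{"type":"array"},"roll":{"type":"array"},"claw":{"type":"array"},"force":{"type":"number"}},"required":["translation","roll","claw"]}

```bash
mkdir -p pics
cat > h.py <<'E'
import numpy as np, cv2
from plant import get_state, capture, calibration, job_done, cut_out, pinpoint
def cloud(name,d):
    c=calibration(name); f=240/np.tan(np.radians(c["fovy"])/2)
    v,u=np.mgrid[:480,:640]; P=np.stack([(u-c["cx"])/f*d,(v-c["cy"])/f*d,d],-1)
    return (P-np.array(c["t"]))@np.array(c["R"])
def proj(name,X):
    c=calibration(name); f=240/np.tan(np.radians(c["fovy"])/2)
    p=np.array(c["R"])@X+np.array(c["t"]); return p[:2]/p[2]*f+[c["cx"],c["cy"]]
E
python3 - <<'E'
from h import *
print(get_state())
ims=[]
for n in("scene","top"):
    im,d=capture(n); ims.append(im); np.save(f"d_{n}.npy",d)
    for q in("balance","pan","poise_tab","pointer_tip","centre_mark","jar","vial_a","rack","tray","marker"):
        print(n,q,[(np.round(r["point"],3).tolist(),round(r["confidence"],2)) for r in pinpoint(q,n)][:3])
    c=calibration(n);print(c["fovy"],-np.array(c["R"]).T@c["t"])
for n,i in zip("ab",ims): cv2.imwrite(f"pics/{n}.png",i)
E
```

```text
{'time': 0.0, 'joints': array([-1.39422798,  0.33391064,  0.03988181,  1.46625874, -0.01339642,
        1.34329453, -0.05852032]), 'joint_vel': array([-4.91500399e-04, -1.91999515e-04, -6.48503137e-05,  1.55126202e-03,
        6.40700536e-04, -7.57148780e-04,  1.69898964e-03]), 'joint_efforts': array([-2.12418913e-04, -6.56358790e+01,  1.33500595e+00, -4.03781641e+01,
       -5.98802883e-02,  4.49040311e-02,  1.18878197e-04]), 'ee_pos': array([0.17688352, 0.62493391, 0.18846573]), 'tool_rot': array([-1.57239743e+00, -1.15268065e-04, -2.75812396e-01]), 'contact_force': array([0.17922178, 0.19010567, 0.68924563]), 'moment': array([-0.02023655,  0.05088352, -0.02760247]), 'opening': 0.08692728139433069}
scene balance [([0.565, -0.012, 0.0], 0.82), ([0.585, -0.27, 0.084], 0.65), ([0.56, 0.051, 0.125], 0.55)]
scene pan [([0.559, 0.053, 0.124], 0.56)]
scene poise_tab [([0.566, 0.305, 0.0], 0.72), ([0.567, -0.079, 0.147], 0.7)]
scene pointer_tip [([0.579, -0.27, 0.072], 0.81)]
scene centre_mark [([0.581, -0.271, 0.086], 0.91)]
scene jar [([0.438, 0.272, -0.004], 0.62)]
scene vial_a [([0.491, 0.399, -0.003], 0.91), ([0.564, 0.303, -0.002], 0.86)]
scene rack [([0.772, 0.029, -0.002], 0.74)]
scene tray [([0.406, -0.442, -0.0], 0.64)]
scene marker [([0.58, -0.271, 0.078], 0.73)]
48.317372028374415 [1.55447402 0.02678323 0.81664908]
top balance [([0.563, -0.011, -0.001], 0.66)]
top pan [([0.557, 0.054, 0.128], 0.6)]
top poise_tab [([0.565, -0.078, 0.146], 0.76)]
top pointer_tip [([0.579, -0.271, 0.072], 0.55)]
top centre_mark [([0.584, -0.269, 0.086], 0.93), ([0.399, -0.445, -0.001], 0.4)]
top jar [([0.439, 0.266, -0.002], 0.75)]
top vial_a [([0.492, 0.4, 0.0], 0.75), ([0.565, 0.306, 0.003], 0.52)]
top rack [([0.776, 0.033, 0.001], 0.86)]
top tray [([0.398, -0.444, -0.002], 0.58)]
top marker [([0.419, 0.09, 0.003], 0.64)]
50.383679778817054 [ 0.37810702 -0.01773879  1.20065147]
```

View pics/a.png

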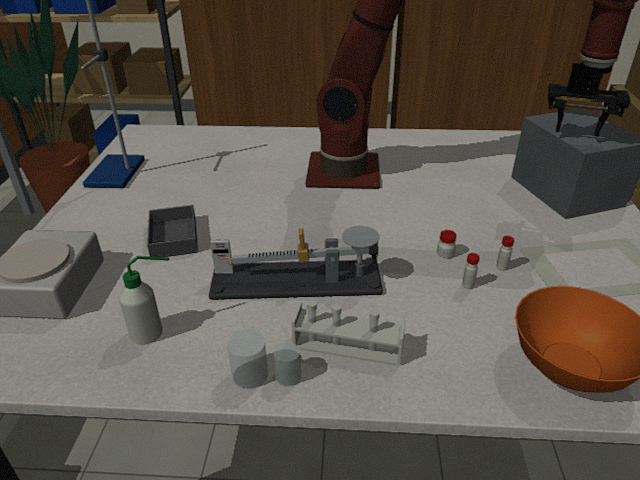

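View pics/b.png

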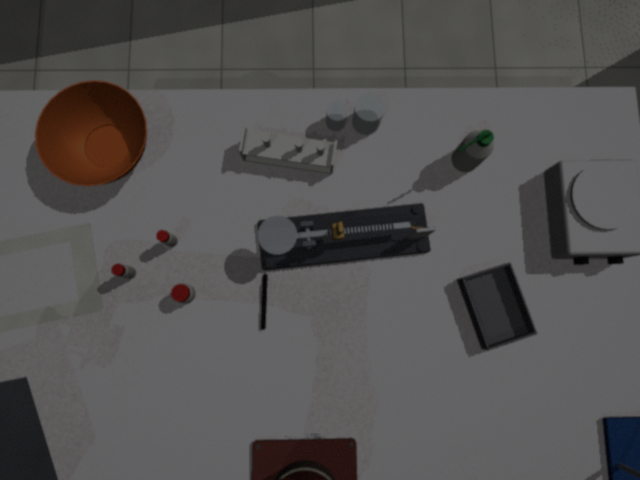

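Both pictures agree with the networks. The jar is at scene (447,245), the pan at (360,240), the poise tab at (302,245) and the pointer plate at (222,255). The low-confidence extra reports, such as a second tab at a vial, are false. Next I refine jar, pan and tab from depth.

Run:
```python
from h import *
for n in("scene","top"):
    P=cloud(n,np.load(f"d_{n}.npy"))
    def sel(c,r,z0,z1):
        m=(np.hypot(P[...,0]-c[0],P[...,1]-c[1])<r)&(P[...,2]>z0)&(P[...,2]<z1);return P[m]
    for nm,c,r,z0,z1 in(("jar",(.438,.269),.04,.05,.075),("pan",(.558,.053),.055,.116,.14),("tab",(.566,-.078),.03,.125,.16),("vialb",(.565,.305),.025,.075,.1),("viala",(.491,.40),.025,.075,.1)):
        q=sel(c,r,z0,z1)
        if len(q)>2:print(n,nm,len(q),((q.min(0)+q.max(0))/2).round(4),q.mean(0).round(4),(q.max(0)-q.min(0)).round(3),"ztop",np.percentile(q[:,2],90).round(4))
```

```text
scene jar 179 [0.4454 0.2725 0.0586] [0.4482 0.2722 0.06  ] [0.038 0.039 0.017] ztop 0.0643
scene pan 650 [0.5569 0.0539 0.1285] [0.5604 0.0536 0.1292] [0.089 0.081 0.009] ztop 0.131
scene tab 64 [ 0.5707 -0.0793  0.1375] [ 0.5753 -0.079   0.1401] [0.024 0.012 0.025] ztop 0.1477
scene vialb 121 [0.5671 0.3089 0.0836] [0.5709 0.3081 0.0851] [0.03  0.026 0.017] ztop 0.0896
scene viala 109 [0.4945 0.403  0.083 ] [0.4967 0.4019 0.0851] [0.029 0.026 0.015] ztop 0.0893
top jar 277 [0.4422 0.2711 0.0592] [0.4419 0.2703 0.0619] [0.04  0.039 0.018] ztop 0.0654
top pan 1197 [0.558  0.0516 0.1288] [0.5572 0.052  0.1295] [0.083 0.081 0.014] ztop 0.1321
top tab 65 [ 0.57   -0.0805  0.1387] [ 0.5689 -0.0805  0.144 ] [0.022 0.012 0.025] ztop 0.1492
top vialb 130 [0.5658 0.3071 0.0856] [0.5651 0.3064 0.0876] [0.026 0.025 0.018] ztop 0.0911
top viala 144 [0.4925 0.4013 0.0846] [0.4922 0.3999 0.0869] [0.027 0.026 0.018] ztop 0.0908
```

>>> drive_tool([
  [0.03,-0.04,0],
  [0.06,-0.08,0],
  [0.1,-0.13,0],
  [0.13,-0.175,0],
  [0.165,-0.22,0],
  [0.2,-0.265,0],
  [0.23,-0.31,0],
  [0.25,-0.335,-0.03],
  [0.264,-0.354,-0.06],
  [0.264,-0.354,-0.06],
], roll=[3,6,9,12,15,17,19.5,19.5,19.5,19.5], claw=[0.087,0.087,0.087,0.087,0.087,0.087,0.087,0.087,0.087,0.087], force=12)

```text
time: 2.35
ee_pos: [0.4408, 0.2688, 0.1276]
tool_rot: [-1.573, 0.003, 0.061]
contact_force: [-1.0, 0.5, 0.3]
opening: 0.087
```

>>> drive_tool([
  [0,0,-0.03],
  [0,0,-0.06],
  [0,0,-0.09],
  [0,0,-0.1],
  [0,0,-0.1],
  [0,0,-0.1],
  [0,0,-0.1],
  [0,0,-0.1],
  [0,0,-0.1],
  [0,0,-0.1],
  [0,0,-0.095],
  [0,0,-0.08],
], roll=[0,0,0,0,0,0,0,0,0,0,0,0], claw=[0.087,0.087,0.087,0.087,0.087,0.06,0.03,0.03,0.03,0.03,0.03,0.03], force=15)

```text
time: 3.85
ee_pos: [0.4406, 0.271, 0.0495]
tool_rot: [-1.572, 0.001, 0.064]
contact_force: [0.1, 0.1, 0.2]
opening: 0.0315
```

Run:
```python
from h import *
im,d=capture("scene")
print(get_state()["opening"],[(r["point"],r["confidence"]) for r in pinpoint("jar","scene")][:2])
cv2.imwrite("pics/c.png",cv2.resize(im[180:320,380:560],None,fx=4,fy=4,interpolation=2))
```

```text
0.030873377533006948 [([0.4383, 0.2772, -0.0028], 0.9), ([0.5825, -0.2687, 0.085], 0.65)]
```

View pics/c.png

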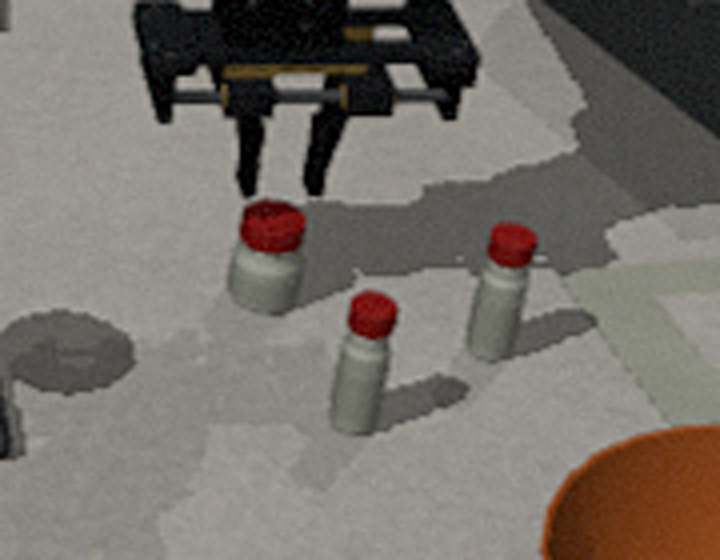

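The jar still stands at crop (270,260). The fingers end at (280,190), which is beside or above it. I'll check where the reported TCP should project.

Run:
```python
from h import *
s=get_state();p=s["ee_pos"];print(p)
print("tcp crop px",(proj("scene",p)-[380,180])*4)
P=cloud("scene",capture("scene")[1])
for u,v in((250,180),(315,180),(250,150),(325,150)): print((u,v),P[180+v//4,380+u//4].round(3))
for u in(255,270,290): print("jar",P[180+65,380+u//4].round(3),P[180+56,380+u//4].round(3))
im,d=capture("top");Q=cloud("top",d)
m=(np.hypot(Q[...,0]-.44,Q[...,1]-.27)<.05)&(Q[...,2]>.03);v,u=np.nonzero(m);print(u.min(),u.max(),v.min(),v.max())
cv2.imwrite("pics/d.png",cv2.resize(im[220:400,80:280],None,fx=4,fy=3.3,interpolation=2)[:600])
print(pinpoint("jar","top")[:1])
```

```text
[0.44220863 0.27223209 0.05150868]
tcp crop px [270.13657986 228.59217804]
(250, 180) [0.452 0.252 0.094]
(315, 180) [0.447 0.292 0.091]
(250, 150) [0.453 0.249 0.117]
(325, 150) [0.447 0.296 0.115]
jar [0.455 0.261 0.036] [0.454 0.258 0.063]
jar [0.457 0.271 0.038] [0.452 0.268 0.062]
jar [0.455 0.283 0.037] [0.457 0.279 0.065]
61 188 242 313
[]
```

View pics/d.png

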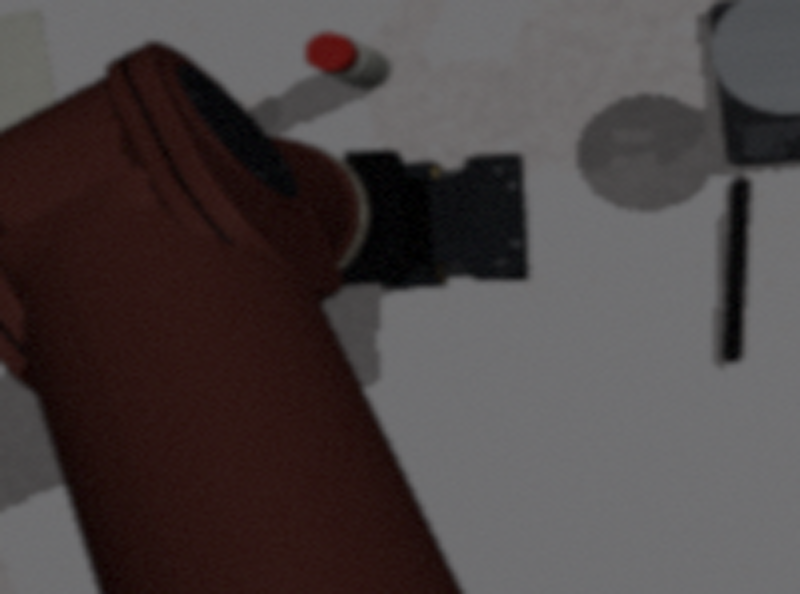

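The top view is mostly hidden by the arm, with the gripper at (430,215). The scene depth puts the fingertips well above the reported TCP height. I'll quantify that offset.

Run:
```python
from h import *
for i in range(2):
    im,d=capture("scene");s=get_state();print(s["time"],s["ee_pos"].round(4),s["tool_rot"].round(3),s["joints"].round(4))
P=cloud("scene",d)
g=im.astype(int).max(2)
for v in range(214,236):
    r=slice(380+50,380+95); dark=(g[v,r]<45)
    q=P[v,r][dark]; q=q[(q[:,1]>.2)&(q[:,1]<.34)]
    if len(q):print(v,len(q),q[:,0].mean().round(3),q[:,1].min().round(3),q[:,1].max().round(3),q[:,2].mean().round(3))
```

```text
4.15 [0.4409 0.2714 0.0493] [-1.571  0.     0.065] [-0.9011  0.1906  0.2915  1.9609 -0.0648  0.999   1.0559]
4.2 [0.4408 0.2713 0.0492] [-1.571  0.     0.065] [-0.9011  0.1908  0.2916  1.9609 -0.0648  0.999   1.0559]
214 12 0.448 0.246 0.298 0.123
215 12 0.449 0.246 0.299 0.121
216 12 0.45 0.247 0.299 0.119
217 11 0.449 0.248 0.298 0.115
218 10 0.449 0.248 0.298 0.113
219 10 0.446 0.249 0.295 0.108
220 11 0.445 0.25 0.297 0.104
221 11 0.446 0.249 0.297 0.102
222 10 0.447 0.25 0.294 0.1
223 10 0.448 0.25 0.295 0.097
224 10 0.448 0.25 0.296 0.094
225 9 0.447 0.25 0.296 0.091
226 8 0.449 0.25 0.296 0.09
227 6 0.45 0.25 0.295 0.087
228 6 0.452 0.251 0.294 0.086
```

```bash
python3 - <<'E'
from h import *
im=cv2.imread("pics/a.png").astype(int).max(2);P=cloud("scene",np.load("d_scene.npy"))
print(proj("scene",np.array([.177,.625,.189])))
for v in range(108,142,2):
    q=P[v,540:630];k=(im[v,540:630]<40)&(np.hypot(q[:,0]-.177,q[:,1]-.625)<.09);q=q[k]
    if len(q):print(v,len(q),q.min(0).round(3),q.max(0).round(3))
E
cat > /dev/null; python3 -c "
import cv2;i=cv2.imread('pics/a.png')[60:180,520:640];cv2.imwrite('pics/e.png',cv2.resize(i,None,fx=5,fy=5,interpolation=2))"
```

```text
[572.34869936 143.42987627]
108 29 [0.17  0.538 0.286] [0.239 0.694 0.314]
110 21 [0.17  0.566 0.28 ] [0.24  0.696 0.31 ]
112 24 [0.164 0.567 0.273] [0.233 0.694 0.302]
114 18 [0.169 0.566 0.269] [0.238 0.694 0.298]
116 13 [0.172 0.569 0.265] [0.208 0.682 0.281]
118 13 [0.169 0.573 0.258] [0.206 0.678 0.275]
120 11 [0.168 0.572 0.252] [0.205 0.679 0.269]
122 10 [0.171 0.574 0.247] [0.205 0.678 0.263]
124 11 [0.157 0.573 0.236] [0.204 0.677 0.257]
126 10 [0.089 0.576 0.202] [0.204 0.677 0.252]
128 11 [0.091 0.574 0.197] [0.203 0.675 0.246]
130 12 [0.111 0.578 0.2  ] [0.202 0.675 0.24 ]
132 5 [0.184 0.667 0.226] [0.206 0.676 0.236]
134 7 [0.14  0.625 0.2  ] [0.204 0.691 0.229]
136 3 [0.154 0.62  0.2  ] [0.203 0.674 0.223]
140 3 [0.175 0.688 0.2  ] [0.18  0.714 0.202]
```

View pics/e.png

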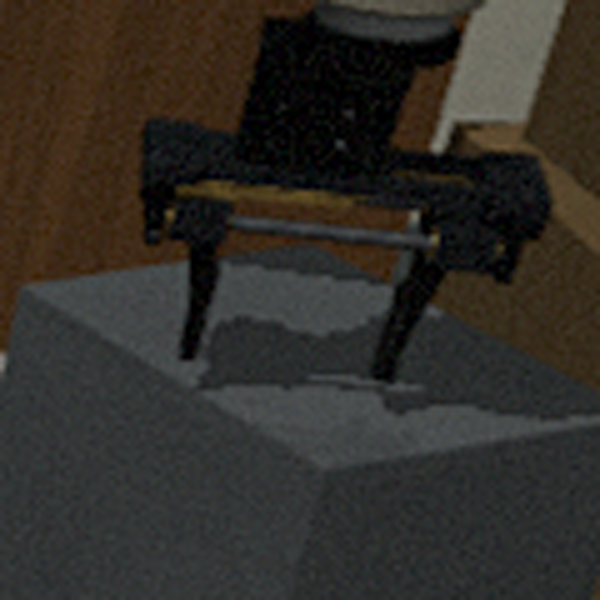

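The first picture shows the same thing. The real fingertips sit about 35 mm above the reported TCP height, with tips at crop (190,360) and (385,380), z≈0.222 against 0.189 reported. The horizontal position agrees. So I take tip z = reported z + 0.035, and re-grasp lower in stages with a stop to check the force.

>>> drive_tool([
  [0,0,0],
  [0,0,0],
  [0,0,0],
  [0,0,0],
  [0,0,-0.015],
  [0,0,-0.03],
  [0,0,-0.04],
  [0,0,-0.04],
], roll=[0,0,0,0,0,0,0,0], claw=[0.087,0.087,0.087,0.087,0.087,0.087,0.087,0.087])

```text
time: 5.2
ee_pos: [0.4403, 0.2708, 0.0081]
tool_rot: [-1.572, 0.002, 0.064]
contact_force: [-0.4, -0.3, -0.2]
opening: 0.0865
```

Run:
```python
from h import *
im,d=capture("scene");s=get_state();print(s["ee_pos"],s["contact_force"])
P=cloud("scene",d)
m=(np.hypot(P[...,0]-.441,P[...,1]-.272)<.03)&(P[...,2]>.05)&(P[...,2]<.07)&(im[...,2]>im[...,0]*1.8);q=P[m]
print(len(q),((q.min(0)+q.max(0))/2).round(4),(q.max(0)-q.min(0)).round(3))
m=(abs(P[...,0]-.441)<.03)&(abs(P[...,1]-.272)<.08)&(im.max(2)<45)&(P[...,2]>.03)&(P[...,2]<.085);q=P[m]
for k in(q[q[:,1]<.26],q[q[:,1]>.28]): print(len(k),k.min(0).round(3),k.max(0).round(3))
```

```text
[0.44079675 0.27113742 0.00885603] [ 0.06544966 -0.1731109   0.95067352]
157 [0.4467 0.2712 0.0583] [0.038 0.036 0.016]
60 [0.438 0.217 0.043] [0.462 0.254 0.084]
84 [0.426 0.315 0.039] [0.453 0.328 0.085]
```

>>> drive_tool([
  [0.002,0,-0.007],
  [0.002,0,-0.014],
  [0.002,0,-0.014],
  [0.002,0,-0.014],
  [0.002,0,-0.014],
  [0.002,0,-0.014],
  [0.002,0,-0.014],
  [0.002,0,-0.014],
  [0.002,0,-0.014],
], roll=[0,0,0,0,0,0,0,0,0], claw=[0.087,0.087,0.06,0.03,0.03,0.03,0.03,0.03,0.03], force=15)

```text
time: 6.38
ee_pos: [0.443, 0.2713, -0.0046]
tool_rot: [-1.571, -0.0, 0.064]
contact_force: [-0.4, 0.0, 2.2]
opening: 0.0425
```

>>> drive_tool([
  [0,0,0.02],
  [0,0,0.05],
  [0,0,0.09],
  [0,0,0.13],
  [0,0,0.16],
  [0.015,-0.03,0.165],
  [0.035,-0.07,0.165],
  [0.06,-0.115,0.165],
  [0.085,-0.16,0.165],
  [0.105,-0.2,0.165],
  [0.115,-0.2185,0.165],
  [0.115,-0.2185,0.165],
  [0.115,-0.2185,0.165],
], roll=[0,0,0,0,0,0,0,0,0,0,0,0,0], claw=[0.03,0.03,0.03,0.03,0.03,0.03,0.03,0.03,0.03,0.03,0.03,0.03,0.03])

```text
time: 8.0
ee_pos: [0.5574, 0.0539, 0.1599]
tool_rot: [-1.57, 0.001, 0.065]
contact_force: [0.1, 1.0, -2.1]
opening: 0.0419
```

Run:
```python
from h import *
im,d=capture("scene");s=get_state();print(s["time"],s["ee_pos"],s["contact_force"],s["opening"])
P=cloud("scene",d)
for q in("jar","pan"):print(q,[(r["point"].round(3) if hasattr(r["point"],"round") else r["point"],r["confidence"]) for r in pinpoint(q,"scene")][:2])
cv2.imwrite("pics/f.png",cv2.resize(im[160:300,200:400],None,fx=4,fy=4,interpolation=2))
```

```text
8.05 [0.55745146 0.05427882 0.16005854] [-0.03967958  0.01843451 -3.41827176] 0.04244931134118798
jar [([0.5541, 0.0564, 0.1608], 0.64), ([0.5598, 0.0503, 0.1232], 0.47)]
pan [([0.5598, 0.0518, 0.124], 0.78)]
```

View pics/f.png

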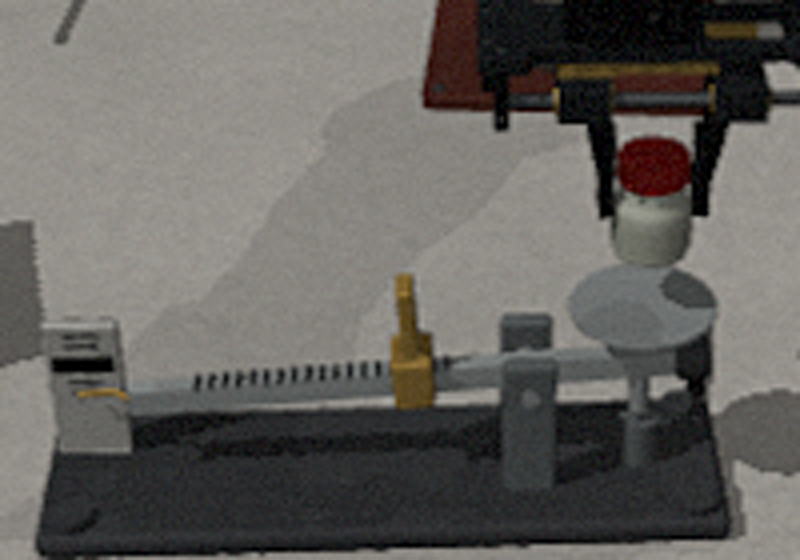

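The jar is held upright at (652,205), above the pan at (643,305), with the pointer low on the plate. I'll lower it, slowly near contact.

>>> drive_tool([
  [0.001,-0.002,-0.01],
  [0.001,-0.002,-0.02],
  [0.001,-0.002,-0.028],
  [0.001,-0.002,-0.031],
  [0.001,-0.002,-0.033],
  [0.001,-0.002,-0.034],
  [0.001,-0.002,-0.035],
  [0.001,-0.002,-0.036],
  [0.001,-0.002,-0.037],
  [0.001,-0.002,-0.038],
  [0.001,-0.002,-0.039],
  [0.001,-0.002,-0.039],
], roll=[0,0,0,0,0,0,0,0,0,0,0,0], claw=[0.03,0.03,0.03,0.03,0.03,0.03,0.03,0.03,0.03,0.03,0.03,0.03])

```text
time: 9.65
ee_pos: [0.559, 0.0509, 0.1213]
tool_rot: [-1.571, 0.0, 0.065]
contact_force: [-0.0, 0.5, -2.2]
opening: 0.0424
```

Run:
```python
from h import *
im,d=capture("scene");s=get_state();print(s["time"],s["ee_pos"],s["contact_force"])
for q in("jar","pan","pointer_tip","centre_mark"):print(q,[(np.round(r["point"],4).tolist(),r["confidence"]) for r in pinpoint(q,"scene")][:2])
```

```text
9.7 [0.55899178 0.05090418 0.12131268] [-0.22097006 -0.65945408 -1.87308385]
jar [([0.5538, 0.0554, 0.1246], 0.66), ([0.5589, 0.0544, 0.121], 0.66)]
pan [([0.5591, 0.0522, 0.1208], 0.77)]
pointer_tip [([0.5821, -0.27, 0.0852], 0.85)]
centre_mark [([0.5816, -0.2674, 0.0863], 0.65)]
```

>>> drive_tool([
  [0,0,-0.001],
  [0,0,-0.002],
  [0,0,-0.003],
  [0,0,-0.0035],
  [0,0,-0.0035],
], roll=[0,0,0,0,0], claw=[0.03,0.03,0.03,0.03,0.03])

```text
time: 10.52
ee_pos: [0.559, 0.0509, 0.1178]
tool_rot: [-1.571, -0.0, 0.065]
contact_force: [-0.1, -0.7, -0.9]
opening: 0.0424
```

Now release and let it settle.

>>> drive_tool([
  [0,0,0],
  [0,0,0],
  [0,0,0],
  [0,0,0],
  [0,0,0],
  [0,0,0],
  [0,0,0.02],
  [0,0,0.05],
  [0,0,0.08],
  [0,0,0.09],
  [0,0,0.09],
  [0,0,0.09],
  [0,0,0.09],
], roll=[0,0,0,0,0,0,0,0,0,0,0,0,0], claw=[0.045,0.05,0.06,0.08,0.08,0.08,0.08,0.08,0.08,0.07,0.05,0.035,0.03])

```text
time: 12.15
ee_pos: [0.5585, 0.0508, 0.2068]
tool_rot: [-1.571, 0.002, 0.065]
contact_force: [-0.5, -0.5, 0.0]
opening: 0.0481
```

Run:
```python
from h import *
im,d=capture("scene");s=get_state();print(s["time"],s["ee_pos"],s["contact_force"],s["opening"])
for q in("jar","pan","poise_tab","pointer_tip","centre_mark"):print(q,[(np.round(r["point"],4).tolist(),r["confidence"]) for r in pinpoint(q,"scene")][:2])
cv2.imwrite("pics/g.png",cv2.resize(im[160:300,200:400],None,fx=4,fy=4,interpolation=2))
```

```text
12.2 [0.55858895 0.05082721 0.20697274] [-0.09232742  0.20315729 -0.49321842] 0.043646789070295476
jar [([0.5555, 0.0521, 0.1193], 0.85), ([0.5858, -0.2667, 0.0841], 0.49)]
pan [([0.5576, 0.0506, 0.1163], 0.67), ([0.58, -0.2693, 0.1042], 0.64)]
poise_tab [([0.5664, -0.0728, 0.1529], 0.82)]
pointer_tip [([0.5789, -0.2665, 0.1078], 0.77)]
centre_mark [([0.5807, -0.2693, 0.0838], 0.61)]
```

View pics/g.png

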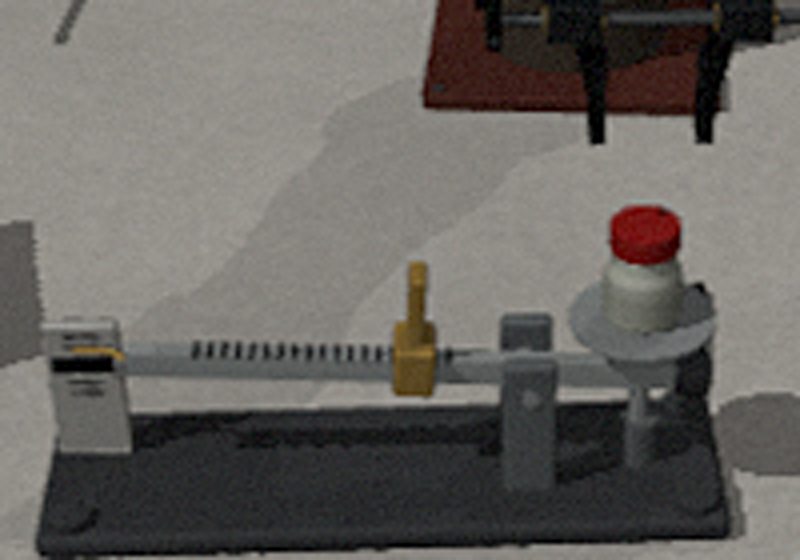

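The jar stands upright on the pan at (643,270) and the pointer is at its upper stop at (95,352), so the pan is too heavy. Next I straddle the tab with open fingers, off-centre so the +y finger is near it.

>>> drive_tool([
  [0.003,-0.045,0],
  [0.006,-0.09,0],
  [0.009,-0.136,0],
  [0.009,-0.136,0],
  [0.009,-0.136,-0.03],
  [0.009,-0.136,-0.06],
  [0.009,-0.136,-0.06],
], roll=[0,0,0,0,0,0,0], claw=[0.04,0.04,0.04,0.04,0.04,0.04,0.04])

```text
time: 13.32
ee_pos: [0.5666, -0.0838, 0.146]
tool_rot: [-1.57, 0.004, 0.066]
contact_force: [-0.1, 0.2, -0.2]
opening: 0.0398
```

Run:
```python
from h import *
im,d=capture("scene");s=get_state();print(s["time"],s["ee_pos"],s["contact_force"],s["opening"])
cv2.imwrite("pics/i.png",cv2.resize(im[160:300,200:400],None,fx=4,fy=4,interpolation=2))
P=cloud("scene",d)
for nm,y0,y1,z0,z1,dark in(("tab",-.1,-.05,.125,.16,0),("fing",-.13,-.04,.16,.22,1)):
    m=(abs(P[...,0]-.568)<.03)&(P[...,1]>y0)&(P[...,1]<y1)&(P[...,2]>z0)&(P[...,2]<z1)&((im.max(2)<45)==dark)
    q=P[m];print(nm,len(q),q.min(0).round(3),q.max(0).round(3))
    for k in (q[q[:,1]<-.085],q[q[:,1]>-.085]):
        if len(k):print(k.min(0).round(3),k.max(0).round(3))
```

```text
13.375 [ 0.56760926 -0.08425155  0.14763237] [-0.61448123  0.08347567  0.73513585] 0.04006298698336063
tab 75 [ 0.56  -0.079  0.125] [ 0.582 -0.068  0.157]
[ 0.56  -0.079  0.125] [ 0.582 -0.068  0.157]
fing 119 [ 0.569 -0.112  0.18 ] [ 0.582 -0.052  0.22 ]
[ 0.572 -0.112  0.18 ] [ 0.582 -0.102  0.219]
[ 0.569 -0.061  0.18 ] [ 0.579 -0.052  0.22 ]
```

View pics/i.png

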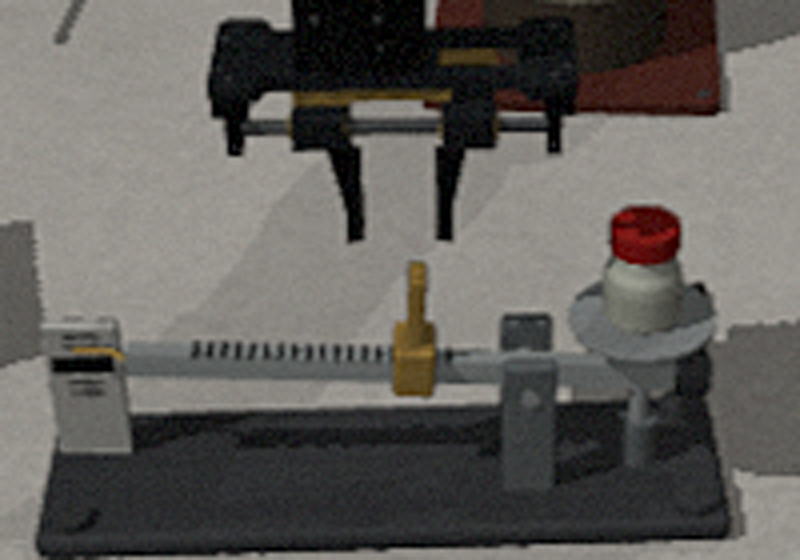

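The fingers straddle the tab, which is at (417,265), with their tips at (355,240) and (445,240). I go down and start pushing slowly.

>>> drive_tool([
  [0,0,-0.03],
  [0,0,-0.052],
  [0,0,-0.052],
  [0,-0.002,-0.052],
  [0,-0.004,-0.052],
  [0,-0.006,-0.052],
  [0,-0.0075,-0.052],
  [0.001,-0.009,-0.052],
  [0.001,-0.0105,-0.052],
  [0.001,-0.012,-0.052],
  [0.001,-0.0135,-0.052],
  [0.001,-0.015,-0.052],
], roll=[0,0,0,0,0,0,0,0,0,0,0,0], claw=[0.04,0.04,0.04,0.04,0.04,0.04,0.04,0.04,0.04,0.04,0.04,0.04])

```text
time: 14.88
ee_pos: [0.5691, -0.0998, 0.0958]
tool_rot: [-1.57, -0.0, 0.065]
contact_force: [1.4, 4.3, -3.8]
opening: 0.0402
```

>>> drive_tool([
  [0,-0.002,0],
  [0,-0.004,0],
  [0,-0.006,0],
  [0.001,-0.008,0],
  [0.001,-0.01,0],
  [0.001,-0.012,0],
  [0.001,-0.014,0],
  [0.001,-0.016,0],
  [0.001,-0.018,0],
  [0.001,-0.02,0],
], roll=[0,0,0,0,0,0,0,0,0,0], claw=[0.04,0.04,0.04,0.04,0.04,0.04,0.04,0.04,0.04,0.04])

```text
time: 16.12
ee_pos: [0.5704, -0.1204, 0.0961]
tool_rot: [-1.571, -0.001, 0.065]
contact_force: [0.6, 1.2, 1.2]
opening: 0.0401
```

>>> drive_tool([
  [0,-0.002,0],
  [0,-0.004,0],
  [0,-0.006,0],
  [0.001,-0.008,0],
  [0.001,-0.01,0],
  [0.001,-0.012,0],
  [0.001,-0.014,0],
  [0.001,-0.016,0],
  [0.001,-0.018,0],
  [0.001,-0.016,0],
  [0.001,-0.01,0],
  [0.001,-0.006,0],
  [0.001,-0.006,0],
  [0.001,-0.006,0],
  [0.001,-0.006,0],
  [0.001,-0.006,0],
  [0.001,-0.006,0],
  [0.001,-0.006,0],
], roll=[0,0,0,0,0,0,0,0,0,0,0,0,0,0,0,0,0,0], claw=[0.04,0.04,0.04,0.04,0.04,0.04,0.04,0.04,0.04,0.04,0.04,0.04,0.04,0.04,0.04,0.04,0.04,0.04])

```text
time: 18.38
ee_pos: [0.571, -0.1261, 0.0958]
tool_rot: [-1.571, 0.0, 0.064]
contact_force: [0.1, -1.0, 0.0]
opening: 0.04
```

```bash
cat > chk.py <<'E'
from h import *
import sys
im,d=capture("scene");s=get_state();print(s["time"],s["ee_pos"].round(4),s["contact_force"].round(1))
for q in("poise_tab","pointer_tip","centre_mark","jar","pan"):print(q,[(np.round(r["point"],4).tolist(),round(r["confidence"],2)) for r in pinpoint(q,"scene")][:2])
P=cloud("scene",d)
y=s["ee_pos"][1]
m=(abs(P[...,0]-.57)<.03)&(abs(P[...,1]-y)<.05)&(P[...,2]>.122)&(P[...,2]<.165)
q=P[m];yel=(im[m][:,2]>1.6*im[m][:,0])&(im[m][:,2]>60)
print("tab",q[yel].min(0).round(3),q[yel].max(0).round(3))
k=q[(im[m].max(1)<45)&(q[:,2]>.135)]
for a in(k[k[:,1]<y],k[k[:,1]>y]):
    if len(a):print("finger y",a[:,1].min().round(3),a[:,1].max().round(3))
c=im[200:290,200:260];cv2.imwrite(f"pics/{sys.argv[1]}.png",cv2.resize(im[195:285,200:320],None,fx=6,fy=6,interpolation=2))
E
python3 chk.py j
```

```text
18.425 [ 0.571  -0.1261  0.0959] [ 0.5 -0.1  0.3]
poise_tab [([0.5786, -0.269, 0.1058], 0.58), ([0.5723, -0.1237, 0.1535], 0.56)]
pointer_tip [([0.5778, -0.2689, 0.105], 0.79), ([0.5555, 0.0523, 0.1198], 0.31)]
centre_mark [([0.5819, -0.2693, 0.0831], 0.66)]
jar [([0.5556, 0.0552, 0.1172], 0.66)]
pan [([0.5563, 0.051, 0.1197], 0.77)]
tab [ 0.566 -0.125  0.122] [ 0.589 -0.116  0.161]
finger y -0.154 -0.144
finger y -0.102 -0.094
```

View pics/j.png

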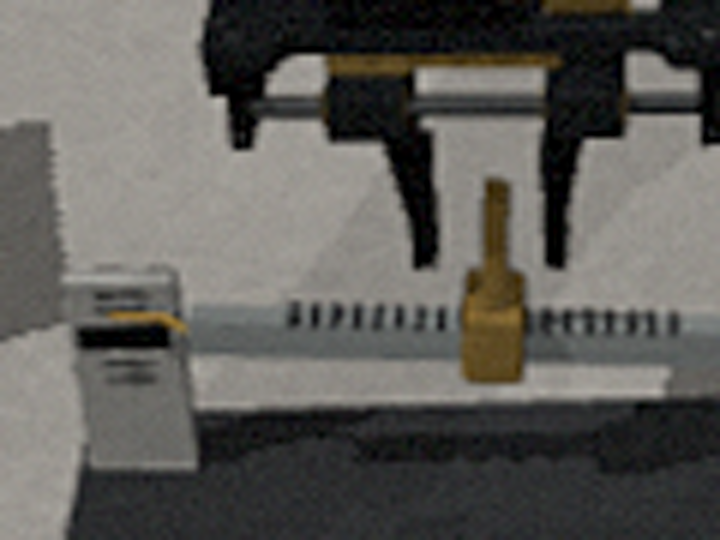

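The poise has advanced about 47 mm (tab at crop (495,185), hand clear on both sides). The needle is still at its upper stop at (140,317), above the band at (125,336). I push three more notches, then measure the needle by pixels.

>>> drive_tool([
  [0,-0.006,0],
  [0,-0.01,0],
  [0,-0.013,0],
  [0,-0.015,0],
  [0.001,-0.017,0],
  [0.001,-0.019,0],
  [0.001,-0.021,0],
  [0.001,-0.023,0],
  [0.001,-0.025,0],
  [0.002,-0.027,0],
  [0.002,-0.029,0],
  [0.002,-0.031,0],
  [0.002,-0.033,0],
  [0.002,-0.035,0],
  [0.002,-0.0365,0],
  [0.002,-0.034,0],
  [0.002,-0.03,0],
  [0.002,-0.025,0],
  [0.002,-0.025,0],
  [0.002,-0.025,0],
], roll=[0,0,0,0,0,0,0,0,0,0,0,0,0,0,0,0,0,0,0,0], claw=[0.04,0.04,0.04,0.04,0.04,0.04,0.04,0.04,0.04,0.04,0.04,0.04,0.04,0.04,0.04,0.04,0.04,0.04,0.04,0.04])

```text
time: 21.18
ee_pos: [0.573, -0.151, 0.0959]
tool_rot: [-1.571, 0.0, 0.065]
contact_force: [-0.7, 0.7, -0.1]
opening: 0.0402
```

>>> drive_tool([
  [0,0,0],
  [0,0,0],
  [0,0,0],
  [0,0,0],
  [0,0,0],
  [0,0,0],
], roll=[0,0,0,0,0,0], claw=[0.04,0.04,0.04,0.04,0.04,0.04])

```text
time: 21.92
ee_pos: [0.573, -0.1511, 0.0958]
tool_rot: [-1.571, -0.0, 0.064]
contact_force: [0.7, -0.1, 0.2]
opening: 0.04
```

```bash
cat > nd.py <<'E'
from h import *
def needle(im):
    a=im[236:268,214:232].astype(float); w=np.clip(a[...,2]-1.35*a[...,0]-10,0,None)
    if w.sum()<1: return None
    c=w[:, :8]; return (np.arange(236,268)*w.sum(1)).sum()/w.sum(), (np.arange(236,268)*c.sum(1)).sum()/max(c.sum(),1e-6)
E
cat >> chk.py <<'E'
from nd import needle
cv2.imwrite(f"pics/raw_{sys.argv[1]}.png",im)
print("needle rows",needle(im),"start(low)",needle(cv2.imread("pics/a.png")))
for z in(.070,.0795,.085,.0905,.100): print(z,proj("scene",np.array([.580,-.269,z])).round(1))
E
python3 chk.py k
```

```text
21.975 [ 0.573  -0.1511  0.0958] [ 0.5 -0.1  0.2]
poise_tab [([0.5738, -0.149, 0.1512], 0.71)]
pointer_tip [([0.5782, -0.268, 0.1002], 0.84), ([0.7727, 0.0312, 0.0013], 0.31)]
centre_mark [([0.5828, -0.2733, 0.0844], 0.86)]
jar [([0.5561, 0.0554, 0.1194], 0.83)]
pan [([0.5569, 0.0519, 0.1167], 0.81), ([0.5649, -0.0134, 0.0021], 0.54)]
tab [ 0.567 -0.152  0.122] [ 0.591 -0.142  0.158]
finger y -0.179 -0.168
finger y -0.144 -0.119
needle rows (np.float64(249.66309313792013), np.float64(249.4800123954137)) start(low) (np.float64(257.8363579080025), np.float64(258.01071003570013))
0.07 [220.5 258. ]
0.0795 [220.1 254.7]
0.085 [219.8 252.8]
0.0905 [219.5 250.9]
0.1 [219.  247.5]
```

The needle row of 249.5 puts the tip about 9 mm above the mark and off its stop, so one more notch is needed.

>>> drive_tool([
  [0,-0.005,0],
  [0,-0.009,0],
  [0,-0.011,0],
  [0,-0.0125,0],
  [0,-0.014,0],
  [0,-0.0155,0],
  [0.001,-0.017,0],
  [0.001,-0.0185,0],
  [0.001,-0.0195,0],
  [0.001,-0.017,0],
  [0.001,-0.013,0],
  [0.001,-0.008,0],
  [0.001,-0.008,0],
  [0.001,-0.008,0],
  [0.001,-0.008,0],
  [0.001,-0.008,0],
  [0.001,-0.008,0],
  [0.001,-0.008,0],
  [0.001,-0.008,0],
  [0.001,-0.008,0],
], roll=[0,0,0,0,0,0,0,0,0,0,0,0,0,0,0,0,0,0,0,0], claw=[0.04,0.04,0.04,0.04,0.04,0.04,0.04,0.04,0.04,0.04,0.04,0.04,0.04,0.04,0.04,0.04,0.04,0.04,0.04,0.04])

```text
time: 24.72
ee_pos: [0.574, -0.1591, 0.0958]
tool_rot: [-1.571, -0.0, 0.064]
contact_force: [0.6, 0.1, -0.3]
opening: 0.0401
```

```bash
python3 chk.py l | head -12
```

```text
24.775 [ 0.574  -0.1591  0.0958] [-0.  -0.1  0.3]
poise_tab [([0.5767, -0.1592, 0.1522], 0.8)]
pointer_tip [([0.5809, -0.2691, 0.0917], 0.9), ([0.5797, -0.2711, 0.0834], 0.5)]
centre_mark [([0.5821, -0.2727, 0.0824], 0.6)]
jar [([0.557, 0.0561, 0.1194], 0.66)]
pan [([0.5597, 0.0537, 0.1212], 0.85)]
tab [ 0.571 -0.161  0.125] [ 0.591 -0.151  0.154]
finger y -0.185 -0.176
finger y -0.136 -0.127
needle rows (np.float64(252.06004618937646), np.float64(251.92348693259973)) start(low) (np.float64(257.8363579080025), np.float64(258.01071003570013))
0.07 [220.5 258. ]
0.0795 [220.1 254.7]
```

View pics/l.png

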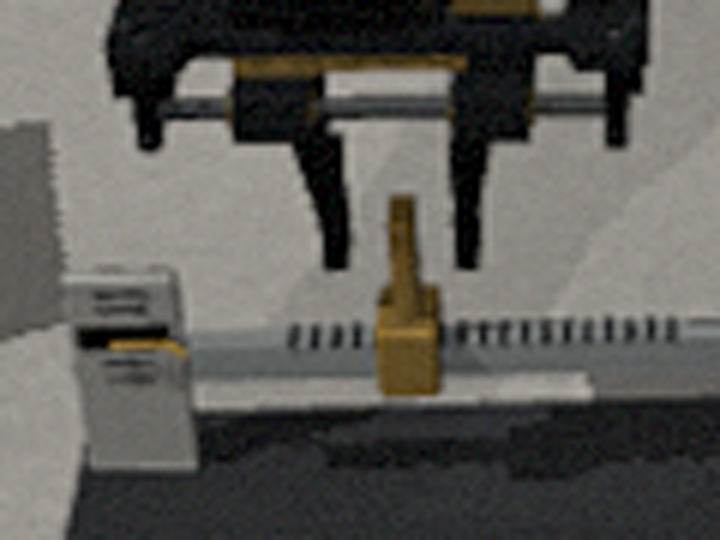

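The needle at row 252.0 is about +2.5 mm from level. The stops are at 258.0 and about 247.6, so mid is 252.8, and the tip is inside the ±5.5 mm band. I raise the hand clear and let it settle.

>>> drive_tool([
  [0,0,0.01],
  [0,0,0.03],
  [0,0,0.06],
  [0,0,0.09],
  [0,0,0.11],
  [0,0,0.11],
  [0,0,0.11],
  [0,0,0.11],
  [0,0,0.11],
  [0,0,0.11],
  [0,0,0.11],
  [0,0,0.11],
], roll=[0,0,0,0,0,0,0,0,0,0,0,0], claw=[0.04,0.04,0.04,0.04,0.04,0.04,0.04,0.04,0.04,0.04,0.04,0.04])

```text
time: 26.52
ee_pos: [0.574, -0.1591, 0.2058]
tool_rot: [-1.571, 0.0, 0.065]
contact_force: [-0.3, -0.0, 0.4]
opening: 0.0398
```

Run:
```python
from h import *
from nd import needle
R=[]
for i in range(4):
    im,d=capture("scene");R.append(needle(im)[0])
print(get_state()["time"],get_state()["ee_pos"],R)
for q in("pointer_tip","centre_mark","jar","pan"):print(q,[(np.round(r["point"],4).tolist(),round(r["confidence"],2)) for r in pinpoint(q,"scene")][:1])
P=cloud("scene",d)
m=(np.hypot(P[...,0]-.558,P[...,1]-.052)<.045)&(P[...,2]>.165)&(P[...,2]<.2);q=P[m]
print("cap",((q.min(0)+q.max(0))/2).round(3),q.max(0).round(3))
cv2.imwrite("pics/m.png",cv2.resize(im[195:305,200:400],None,fx=4,fy=4,interpolation=2))
```

```text
26.725 [ 0.57401353 -0.15910467  0.20585944] [np.float64(252.02914179665956), np.float64(252.0371650821089), np.float64(252.07342295760083), np.float64(252.0671342176145)]
pointer_tip [([0.5776, -0.2698, 0.0938], 0.58)]
centre_mark [([0.5807, -0.2705, 0.0826], 0.68)]
jar [([0.5553, 0.0528, 0.1189], 0.93)]
pan [([0.5593, 0.0517, 0.1209], 0.97)]
cap [0.56  0.053 0.178] [0.58  0.072 0.191]
```

View pics/m.png

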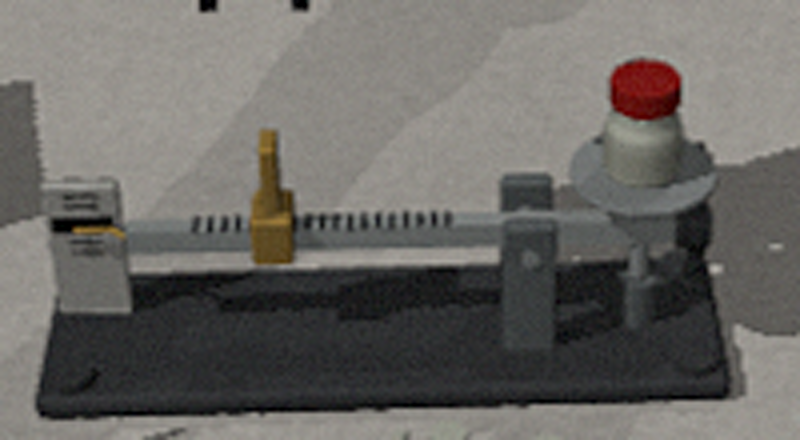

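The picture shows the hand well off, the jar upright on the pan and the needle at (98,231) just under the band at (85,225). It sits in front of the plate, so parallax makes it look lower. The networks disagree with my pixel value (about +10 mm against +2.5 mm), and they also overshot at the known upper stop. I'll calibrate against both stops before deciding.

Run:
```python
from h import *
from nd import needle
def full(p,k,o,shape):
    s=cv2.imread(p); s=cv2.resize(s,None,fx=1/k,fy=1/k,interpolation=cv2.INTER_AREA); f=np.zeros((480,640,3),np.uint8)+90
    f[o[0]:o[0]+s.shape[0],o[1]:o[1]+s.shape[1]]=s; return f
I={"low a":cv2.imread("pics/a.png"),"low f":full("pics/f.png",4,(160,200),0),"up g":full("pics/g.png",4,(160,200),0),"up i":full("pics/i.png",4,(160,200),0),"up j":full("pics/j.png",6,(195,200),0),"k":cv2.imread("pics/raw_k.png"),"l":cv2.imread("pics/raw_l.png"),"now":full("pics/m.png",4,(195,200),0)}
# also: beam grey-level edge rows between notches and plate (columns 233-245)
for n,im in I.items():
    b=im[236:275,234:244].astype(float).mean((1,2)); 
    print(n,np.round(needle(im),2))
# same-frame depth of plate face and needle: geometric parallax check
d=capture("scene");P=cloud("scene",d[1]);print("plate",np.round(P[262:268,216:226].reshape(-1,3).mean(0),4))
im=d[0].astype(int)
g=im[236:268,212:222].max(2).mean(1);print(g.round().astype(int))
for x in(.560,.565,.570,.575,.58): print(x,[proj("scene",np.array([x,-.269,z]))[1].round(2) for z in(.0795,.085,.0905)])
```

```text
low a [257.84 258.01]
low f [257.83 258.02]
up g [247.42 247.  ]
up i [247.4 247. ]
up j [247.61 247.05]
k [249.66 249.48]
l [252.06 251.92]
now [252.03 251.85]
plate [ 0.5878 -0.2688  0.0571]
[148 149 152 134 126 157 120  84  75 103  77  95 114  62  14  26  70  89
 104  81  97  98  94 107 110 110 110 114 111 112 114 114]
0.56 [np.float64(249.6), np.float64(247.7), np.float64(245.79)]
0.565 [np.float64(250.87), np.float64(248.96), np.float64(247.05)]
0.57 [np.float64(252.14), np.float64(250.23), np.float64(248.31)]
0.575 [np.float64(253.42), np.float64(251.51), np.float64(249.59)]
0.58 [np.float64(254.71), np.float64(252.79), np.float64(250.87)]
```

Calibrated against both stops (tip rows 258.0 and 247.03, mid 252.5), the needle at row 251.87 is about +1.7 mm. That is well inside ±5.5 mm and steady, so I hand in.

```bash
python3 -c "
from plant import job_done;print(job_done())"
```

```text
the job is handed in; nothing more can be done
None
```

The sample jar stands upright in the middle of the pan. The pointer was at rest inside the centre band when I handed the job in, at about 27 s of the 64 s allowed. I pushed the poise out by its tab with one finger, about 80 mm in all, and then raised the hand clear of the balance.

**Last checks**
- **Pointer:** it sat about +1.7 mm from the mark, against ±5.5 mm allowed, and held steady over four pictures. I read this from needle pixels scaled between its upper and lower stops.
- **Jar:** its cap centre was within about 2 mm of the pan centre, and the jar was upright.
- **Push force:** the highest reading was about 4 N along the beam and 6 N in all. I read the force only at the end of each move, so brief peaks between would not show.
- **Other things:** I did not measure the bystanders again at the end. I never touched one on purpose, and the few I could see in later pictures had not moved.

**What failed or disagreed**
- **First grasp missed:** the real fingertips are about 35 mm above the reported tool position. I corrected for this from depth readings.
- **Pointer network disagreed:** it put the tip about 10 mm above the mark. It had also read 5–8 mm too high at the known upper stop, so I trusted the pixel reading instead.

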